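# Turn the blue filter wheel to its red filter

### The arm

A 7-joint arm with a two-finger parallel gripper is mounted at the origin on a cart in front of the work surface, level with it; the furniture and walls round the work are solid. World frame = base frame: x ahead of the robot, y to its left, z up, the work surface at z = 0. Lengths are in m, angles in rad, forces in N, time in s.
With the tool pointing down it reaches from about 0.4 to 0.9 m from the base axis. Payload 5.6 kg.
Tool frame: the origin (TCP) lies midway between the tips of the shut fingers; the grasp point (between the pads) lies 19 mm behind it; y points along the fingers, z is the direction in which the jaws open and shut, and the axes are right-handed (so a half turn about y gives the same grasp; the last joint's range is limited). The gripper opens to 92 mm and grips with 3 to 60 N. Pads are 20 mm wide; open, the fingers measure 128 mm over their backs; the gripper's body (75 mm by 189 mm) begins 69 mm behind the grasp point.
Start: joints at [1.233, 0.468, -0.012, 1.603, 0.006, 1.071, -0.056], TCP at [0.189, -0.622, 0.215] pointing down, gripper open.
Joint ranges: [-2.53, 2.53], [-0.31, 2.02], [-1.57, 1.55], [0.28, 2.44], [-1.29, 4.43], [0.15, 1.84], [-2.92, 2.92]. Speed limits (rad/s): [2.57, 2.57, 3.14, 3.14, 3.14, 3.14, 3.14].

### API

Orientations are given as a 3x3 rotation matrix whose columns are the frame's x, y, z axes.
In Python, from station import env, effector, solver, viewer, workorder, search_frame, tip_of gives the robot as it stands. Calls block until the motion is done:
- env.reach(position, orientation): joint-space move of the TCP to a pose.
- env.movel(position, frame=None, rate=0.15): straight line of the TCP; frame=None keeps the orientation; rate is the mean speed in m/s.
- env.goto_joints(angles): joint-space move.
- effector.release() and effector.grasp(squeeze=None): open the fingers fully, or close them until they stop; squeeze is the grip in N (None keeps the last).
- env.pause(seconds).
- solver.inverse_kinematics(position, orientation): joint angles nearest the present ones, or None.
- env.sense(): the state.
- viewer.read_camera(name): name is "side" or "top"; returns (picture, depth): 384x512x3 uint8, red, green, blue; 384x512 float32, m along the optical axis (not along the pixel's ray), 0 where there is no reading.
- viewer.camera_info(name): a dict with "intrinsics" (3x3 intrinsics, pixels), "eye" and "rotation" of the camera in the world. Camera axes: x right, y up, looking along -z (the intrinsics and any distortion apply to the point x, -y, -z); pixel columns grow to the right and rows downward; lengths in m; the calibration is good to about 2 mm. A picture is of the moment at which its call begins. camera_info takes no time and is no camera call.
A pose or a line that the arm cannot do raises env.PlanningError and nothing moves.
- workorder.finish_job(): hands the job in, once; it reports no verdict.
Trained networks look in the newest picture that a camera, given by its name, has taken for a name from the list of things; names that differ only in an ending like _2 or _b are one class to them, and where a whole thing is asked for, a point or a joint stands for the part that bears it (a point fixed in the world has none). Each returns a list of dicts, best first, with "score" (0 to 1); they miss things now and then, are a little off and sometimes report something else, mostly with a low value. They report only what shows in the picture. A call takes as long as a camera call.
- search_frame(camera, name): "at" ([x, y, z] in m, in world coordinates, good to about 4 mm: the middle of the surface that is visible of it).
- tip_of(camera, name): "at" ([x, y, z] in m, in world coordinates, good to about 4 mm: a listed point, or the origin of a listed thing).
The state is a dict: "t": time; "joint_positions": joint angles; "joint_velocities": joint speeds; "tau": joint torques, N m; "ee_pos": TCP position; "tcp_rot": TCP orientation; "wrist_force": force on the tool from outside, world axes, zero at the start; "moment": the same for the moment, N m; "gripper_width": finger opening in m.
Only numpy, scipy, OpenCV 4.12 (cv2) and the standard library are available. Lean on these libraries where they do the work, as an engineer would, in place of code of your own. Each camera call takes 0.05 s, during which the arm holds its last target. There are 200 camera calls.

### The job

Turn the blue filter wheel by its rim until its red filter, the one with the white line at the rim, stands straight up at the top of the wheel, then let go so that the wheel stays there. Leave the yellow filter wheel as it is.

Things in the scene. Friction and masses are not known exactly. Their poses are not given: they have to be found in the camera images.
- blue_stand: Fixed stand of the blue filter wheel, an upright disc 120 mm across, 10 mm thick, on a level axle 120 mm above the bench. Origin: on the bench below the disc's middle; z up, x along the axle (away from the robot at yaw 0), disc in the plane x = 0. Upright behind: x 37 to 55 mm, 22 mm wide, 131 mm high; foot x -40 to 75 mm, 90 mm wide, 14 mm high.
- blue_wheel (a joint): Angle of the blue wheel in rad: 0 = red filter straight up, positive = it lies to the stand's -y side (clockwise as the robot sees it); 0.45 to 1.5 at the start. Turns freely both ways without stops, balanced, 0.16 kg; slight friction (0.004 N m) stops it once let go. Both faces are flat, so the rim can be pinched from above across its thickness; only a hub cap (20 mm) stands out 6 mm in front.
- blue_mark (a point): Outer end of the white line on the blue wheel's rim, beside its red filter (24 mm disc; the other five are green), 60 mm from the axle, midway in the thickness. Its z axis points outward from the axle through the red filter; its x axis runs along the axle.
- yellow_mark (a point): The same white line on the rim of the yellow filter wheel, which is alike in shape and stands 0.22 to 0.56 m to one side of the blue one. It must not be turned.

How it is judged:
By the outcome, as a careful person would: the job done as asked, in the order asked, and still so for the second after the job is handed in, with the robot touching nothing.
It also fails if it takes over 38 s, if anything falls off the work surface, if the arm or the gripper's body presses on something with over 40 N, if the wrist force passes 120 N, or if a joint passes its speed limit or range.

## Working session

There is one attempt and no reset: what is moved stays moved. The work goes in short steps, each a Python script; the robot and the scene stay as the last script left them, time stands still between calls to the robot, and variables do not carry over. Pictures are saved under pics/ and viewed, on a budget of 10 in all, crops included, one or two more only if the job needs it, and the job is handed in when it is done.

```bash
mkdir -p pics; cat > h.py <<'E'
import numpy as np, cv2
from station import env, effector, solver, viewer, workorder, search_frame, tip_of
E
python3 - <<'E'
from h import *
np.set_printoptions(precision=4,suppress=True)
ims=[]
for c in ("side","top"):
    p,d=viewer.read_camera(c); ims.append(p)
    cv2.imwrite(f"pics/{c}0.png",p[:,:,::-1]); np.save(f"{c}0.npy",d)
    i=viewer.camera_info(c); print(c,i)
    for n in ("blue_stand","blue_mark","yellow_mark"):
        print(n,[(np.array(r["at"]),round(r["score"],2)) for r in tip_of(c,n)[:3]])
    print("wheel",[(np.array(r["at"]),round(r["score"],2)) for r in search_frame(c,"blue_wheel")[:3]])
s=env.sense();print(s["t"],s["tcp_rot"])
E
```

```text
side {'intrinsics': array([[431.2577,   0.    , 256.4102],
       [  0.    , 431.2577, 193.5553],
       [  0.    ,   0.    ,   1.    ]]), 'eye': array([ 0.4389, -0.7863,  0.5716]), 'rotation': array([[ 0.9934,  0.053 , -0.1014],
       [-0.1143,  0.4953, -0.8611],
       [ 0.0046,  0.8671,  0.4982]])}
blue_stand [(array([ 0.6045, -0.2559, -0.0017]), 0.65)]
blue_mark [(array([ 0.6166, -0.2941,  0.1626]), 0.6)]
yellow_mark [(array([0.5055, 0.1813, 0.1606]), 0.51)]
wheel [(array([ 0.6078, -0.2681,  0.126 ]), 0.73)]
top {'intrinsics': array([[435.533 ,   0.    , 253.9706],
       [  0.    , 435.533 , 190.4422],
       [  0.    ,   0.    ,   1.    ]]), 'eye': array([ 0.3642, -0.0012,  1.3183]), 'rotation': array([[-0.016 ,  0.988 , -0.1534],
       [-0.9998, -0.0147,  0.0096],
       [ 0.0072,  0.1535,  0.9881]])}
blue_stand [(array([ 0.6213, -0.2936,  0.1642]), 0.3)]
blue_mark [(array([ 0.6221, -0.2907,  0.1644]), 0.61)]
yellow_mark [(array([0.5081, 0.1748, 0.1672]), 0.65)]
wheel [(array([ 0.5982, -0.2457,  0.1512]), 0.71)]
0.5 [[-0.9569 -0.      0.2905]
 [-0.2905 -0.     -0.9569]
 [ 0.0001 -1.      0.    ]]
```

View pics/side0.png

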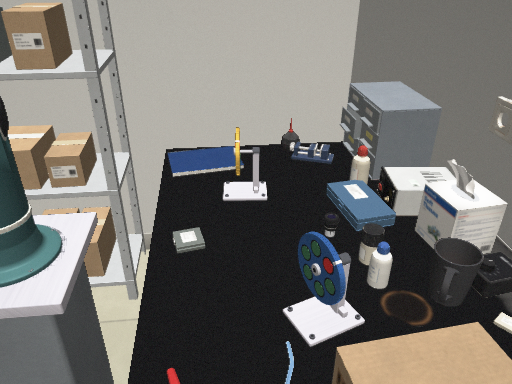

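View pics/top0.png

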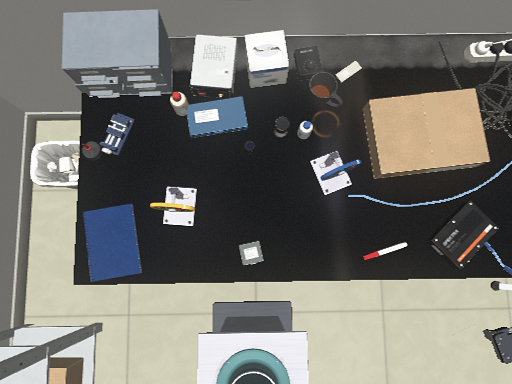

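Both views show the blue wheel (side about (320,268), red filter about (328,265); top edge-on about (340,170)). The yellow wheel is at the left, well clear. Next I fit the disc from the depth data.

```bash
cat >> h.py <<'E'
np.set_printoptions(precision=4,suppress=True)
def cloud(c,d):
    i=viewer.camera_info(c);K=i["intrinsics"]
    v,u=np.mgrid[:384,:512]
    P=np.stack([(u-K[0,2])/K[0,0]*d,-(v-K[1,2])/K[1,1]*d,-d],-1)
    return P@i["rotation"].T+i["eye"]
def measure(p,d,c,ctr=(0.605,-0.262)):
    """points of blue wheel, of red filter, of white line (wheel frame by caller)"""
    P=cloud(c,d); h=cv2.cvtColor(p,cv2.COLOR_RGB2HSV).astype(int)
    near=(d>0)&(np.hypot(P[...,0]-ctr[0],P[...,1]-ctr[1])<.085)&(P[...,2]>.05)&(P[...,2]<.2)
    sat=(h[...,1]>90)&near
    blue=sat&(h[...,0]>95)&(h[...,0]<130); red=sat&((h[...,0]<12)|(h[...,0]>168)); 
    green=sat&(h[...,0]>40)&(h[...,0]<90)
    return P,blue,red,green
E
cat > fit.py <<'E'
from h import *
for c in("side","top"):
    p=cv2.imread(f"pics/{c}0.png")[:,:,::-1].copy(); d=np.load(f"{c}0.npy")
    P,b,r,g=measure(p,d,c)
    print(c,b.sum(),r.sum(),g.sum())
    if c=="side":
        q=P[b|r|g]
        for _ in range(4):
            m=q.mean(0); n=np.linalg.svd(q-m)[2][2]; n*=np.sign(n[0]); e=(q-m)@n
            q=q[np.abs(e)<max(.003,2*e.std())]
        print("normal",n,"yaw",np.arctan2(n[1],n[0]),"rms",e.std(),len(q))
        t=np.array([n[1],-n[0],0])/np.hypot(*n[:2])
        s=(q-m)@t; print("s range",np.percentile(s,[0,1,99,100]),"z",np.percentile(q[:,2],[0,1,99,100]))
        print("m",m,"centre from s mid", m+t*(s.min()+s.max())/2)
        print("red",P[r].mean(0),"s",((P[r]-m)@t).mean())
    else:
        q=P[b]; tp=q[q[:,2]>.14]; xy=tp[:,:2].astype(np.float32)
        print(cv2.fitLine(xy,cv2.DIST_HUBER,0,.01,.01).ravel(), q.min(0),q.max(0))
    # board
    if c=="top":
        print("board", P[120,400],P[160,380],P[175,330], "over", [P[v,u] for v,u in((128,305),(125,281))])
p=cv2.imread("pics/side0.png")[215:345,270:380]; cv2.imwrite("pics/crop1.png",cv2.resize(p,None,fx=5,fy=4.6,interpolation=2))
E
python3 fit.py
```

```text
side 1682 113 418
normal [ 0.9327  0.3607 -0.0034] yaw 0.3690376618306326 rms 0.0007748355440655076 1972
s range [-0.065  -0.0606  0.0535  0.0562] z [0.0599 0.0652 0.1788 0.181 ]
m [ 0.6027 -0.2624  0.1247] centre from s mid [ 0.6011 -0.2583  0.1247]
red [ 0.6093 -0.2813  0.1453] s 0.019958714961158624
top 174 9 2
[ 0.3648 -0.9311  0.6003 -0.2456] [ 0.5799 -0.3082  0.0712] [ 0.6266 -0.1997  0.1838]
board [ 0.7605 -0.4481  0.0813] [ 0.6407 -0.3818  0.0805] [ 0.5869 -0.2227  0.1409] over [array([ 0.7392, -0.166 ,  0.0837]), array([ 0.7507, -0.096 ,  0.0791])]
```

View pics/crop1.png

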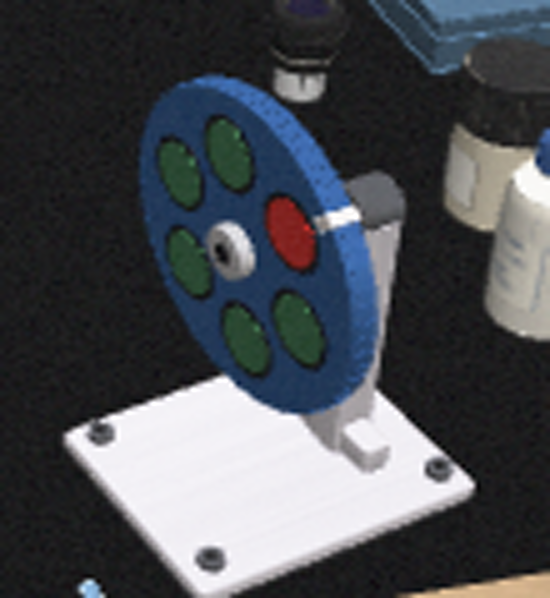

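The crop shows the red filter at (290,233) and its white line at (340,218), lying to the -y side at roughly 0.7–0.8 rad. I'll get the precise angle from the filter pattern and check IK.

```bash
cat >> h.py <<'E'
from scipy.optimize import least_squares
def wheel(p,d,c="side"):
    """front-face plane from depth, then centre + angle from the six filter centroids (60 deg apart)"""
    P,b,r,g=measure(p,d,c); q=P[r|g]
    for _ in range(4):
        m=q.mean(0); n=np.linalg.svd(q-m)[2][2]; n*=np.sign(n[0]); e=(q-m)@n
        q=q[np.abs(e)<max(.002,2*e.std())]
    n[2]=0; n/=np.linalg.norm(n); t=np.array([n[1],-n[0],0])
    i=viewer.camera_info(c);K=i["intrinsics"]; out=[]
    for k,mask in((0,r),(1,g)):
        N,_,st,ct=cv2.connectedComponentsWithStats(mask.astype(np.uint8))
        for j in range(1,N):
            if st[j,4]<40: continue
            u,v=ct[j]; ray=i["rotation"]@np.array([(u-K[0,2])/K[0,0],-(v-K[1,2])/K[1,1],-1])
            X=i["eye"]+ray*((m-i["eye"])@n)/(ray@n)
            out.append((k,(X-m)@t,X[2]))
    o=np.array(out); red=o[o[:,0]==0][0]
    def f(x):
        a=np.arctan2(o[:,1]-x[0],o[:,2]-x[1]); ph=x[2]+np.round((a-x[2])/(np.pi/3))*np.pi/3
        return np.r_[o[:,1]-x[0]-x[3]*np.sin(ph),o[:,2]-x[1]-x[3]*np.cos(ph)]
    a0=np.arctan2(red[1]-o[:,1].mean(),red[2]-.12)
    s=least_squares(f,[o[:,1].mean(),.12,a0,.034])
    C=m+t*s.x[0]; C[2]=s.x[1]
    return C+.005*n,n,t,s.x[2],s.x[3],np.abs(s.fun).max(),len(o)
def pose(C,n,t,phi,r,sg=1):
    u=np.cos(phi)*np.array([0,0,1])+np.sin(phi)*t
    z=sg*n; y=-u; return C+u*r, np.stack([np.cross(y,z),y,z],1)
E
python3 - <<'E'
from h import *
p=cv2.imread("pics/side0.png")[:,:,::-1].copy(); d=np.load("side0.npy")
w=wheel(p,d); print(w); C,n,t,a=w[:4]
for mk in ([.6166,-.2941,.1626],[.6221,-.2907,.1644]):
    v=np.array(mk)-C; print("mark",v@t,v@n,v[2],np.arctan2(v@t,v[2]))
for sg in(1,-1):
  for phi in(.8,.4,0,-.4):
    print(sg,phi,[solver.inverse_kinematics(*pose(C,n,t,phi,r,sg)) for r in(.14,.038)])
E
```

```text
(array([ 0.605 , -0.2559,  0.12  ]), array([0.9338, 0.3578, 0.    ]), array([ 0.3578, -0.9338,  0.    ]), np.float64(0.7856734958085974), np.float64(0.03584397983857385), np.float64(0.00032220699762147004), 6)
mark 0.039856137214173346 -0.0028045836277506573 0.04264411098691774 0.7516174988589407
mark 0.03864921159017293 0.0035478435098189177 0.04444411098691774 0.7157712450104715
1 0.8 [None, array([ 0.8266,  1.0694, -0.5452,  1.0066, -0.077 ,  1.7373,  0.769 ])]
1 0.4 [array([ 0.8027,  0.7886, -0.5367,  1.1303,  0.074 ,  1.5739,  0.7099]), array([ 0.8037,  0.8133, -0.5393,  1.316 ,  0.0886,  1.3678,  0.6958])]
1 0 [array([ 0.7199,  0.5045, -0.5321,  1.5089,  0.2662,  1.2008,  0.5116]), array([ 0.7103,  0.6017, -0.5168,  1.6063,  0.3339,  1.0227,  0.4593])]
1 -0.4 [array([ 0.6153,  0.3645, -0.6423,  1.8183,  0.7184,  0.9927, -0.0071]), array([ 0.5535,  0.494 , -0.5064,  1.8552,  0.8379,  0.8341, -0.0909])]
-1 0.8 [None, array([ 0.5138,  1.0003,  0.1484,  1.0431, -0.5342,  1.8092, -2.0707])]
-1 0.4 [array([ 0.4491,  0.7216,  0.1385,  1.166 , -0.3249,  1.5906, -2.1591]), array([ 0.4235,  0.7391,  0.1133,  1.3504, -0.3311,  1.3861, -2.1402])]
-1 0 [array([ 0.3146,  0.4395,  0.048 ,  1.5396, -0.0223,  1.163 , -2.4088]), array([ 0.2783,  0.5341,  0.0986,  1.639 , -0.0607,  0.9715, -2.3782])]
-1 -0.4 [array([-0.8679,  0.6199,  1.3629,  1.9045, -0.4225,  0.8347, -2.1688]), array([-0.0408,  0.4356,  0.2512,  1.8958,  0.3958,  0.6484, -2.8953])]
```

```bash
cat >> h.py <<'E'
def turn(C,n,t,p0,dp,squeeze=15):
    """pinch rim at p0, carry by dp, let go, back off radially"""
    env.movel(*pose(C,n,t,p0,.040),rate=.1)
    f0=env.sense()["wrist_force"]
    effector.grasp(squeeze); s=env.sense(); print("grip",s["gripper_width"],s["wrist_force"]-f0)
    k=max(1,int(np.ceil(abs(dp)/.13)))
    for j in range(1,k+1):
        env.movel(*pose(C,n,t,p0+dp*j/k,.040),rate=.02)
    env.pause(.3); s=env.sense(); print("carried",s["gripper_width"],s["wrist_force"]-f0)
    effector.release(); env.movel(*pose(C,n,t,p0+dp,.14),rate=.15)
def look(tag):
    p,d=viewer.read_camera("side"); cv2.imwrite(f"pics/{tag}.png",p[:,:,::-1]); np.save(f"{tag}.npy",d)
    return wheel(p,d)
E
python3 - <<'E'
from h import *
p=cv2.imread("pics/side0.png")[:,:,::-1].copy(); d=np.load("side0.npy")
C,n,t,a=wheel(p,d)[:4]; np.save("w.npy",np.array([C,n,t]))
e=env.sense(); env.movel(e["ee_pos"]+[0,0,.12],rate=.2)
env.reach(*pose(C,n,t,.4,.14)); print(env.sense()["t"])
turn(C,n,t,.4,-a)
try: print(look("after1"))
except Exception as x: print("look",x)
print(env.sense()["t"])
cv2.imwrite("pics/v1.png",cv2.resize(cv2.imread("pics/after1.png")[150:345,230:430],None,fx=3,fy=3))
E
```

```text
3.2083
grip 0.009951097394406796 [ 2.1886 -0.3181 -0.8697]
carried 0.010063261764647191 [2.26   4.1477 0.7964]
(array([ 0.605 , -0.256 ,  0.1201]), array([0.9334, 0.3589, 0.    ]), array([ 0.3589, -0.9334,  0.    ]), np.float64(0.003677808432580541), np.float64(0.035723391044214986), np.float64(0.0003056783508065229), 6)
10.6167
```

View pics/v1.png

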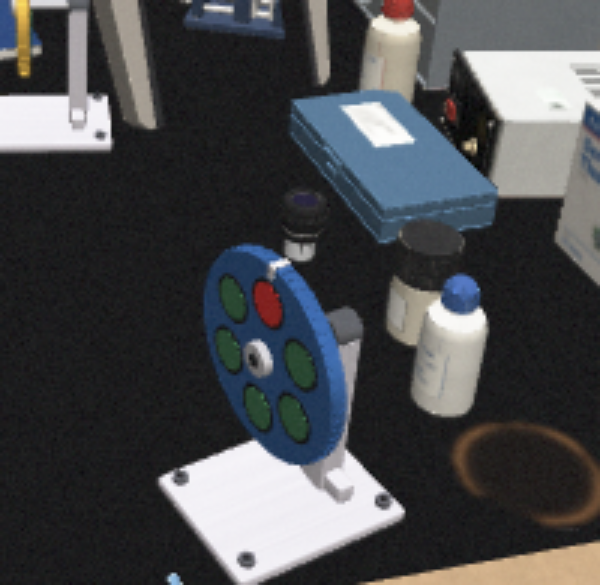

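The white line now stands at the top, at crop (278,268), and the fit gives 0.004 rad. I'll back off, confirm with both cameras that the wheel is at rest and the yellow one is unmoved, then hand in.

```bash
python3 - <<'E'
from h import *
C,n,t=np.load("w.npy")
e=env.sense(); env.movel(e["ee_pos"]-.10*t*1+[0,0,.06],rate=.2); env.pause(.5)
w=look("after2"); print(w[3],w[5])
for c in("side","top"):
    if c=="top": viewer.read_camera(c)
    r=tip_of(c,"blue_mark")
    for x in r[:2]:
        v=np.array(x["at"])-C; print(c,x["score"],np.arctan2(v@t,v[2]))
    print("yellow",[(np.array(x["at"]),x["score"]) for x in tip_of(c,"yellow_mark")[:1]])
s=env.sense(); print(s["t"],s["wrist_force"])
if abs(w[3])<.02: workorder.finish_job(); print("handed in")
E
```

```text
0.0001015678245158601 0.0002414322083677603
side 0.96 -0.00444008930942898
yellow [(array([0.5053, 0.1778, 0.1642]), 0.56)]
top 0.57 -3.117649832630942
top 0.55 -0.023599580165194044
yellow [(array([0.5057, 0.1752, 0.1669]), 0.89)]
12.15 [ 0.3685  0.3732 -0.2657]
the job is handed in; nothing more can be done
handed in
```

I turned the blue wheel counter-clockwise by 0.786 rad in one pinch of the rim, so its red filter now stands at the top. I then let go, backed the gripper off and handed the job in at about 12 s.

- **Final angle:** the fit to the six filters in the side camera gave 0.004 rad just after release and 0.000 rad about 1.5 s later. The wheel is at rest.
- **Network check:** the side camera's network put the white line at -0.004 rad (score 0.96).
- **Disagreement:** the top camera's network gave a best hit of -3.12 rad (score 0.57), which would put the line at the bottom. I took that as a false detection, because the picture and the fit both show the line at the top. Its second hit was -0.024 rad (score 0.55), consistent with its 4 mm accuracy.
- **Yellow wheel:** its mark read within about 4 mm of where it started in both cameras, which is the detector's accuracy. The arm was only ever at the blue wheel.
- **Forces:** the wrist force changed by about 5 N at most at the two points I checked, after gripping and after carrying. It was near zero at hand-in.

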